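# Restock the pastry trays

### The arm

A 6-joint arm with a two-finger parallel gripper is mounted at the origin on the work surface. World frame = base frame: x ahead of the robot, y to its left, z up, the work surface at z = 0. Lengths are in m, angles in degrees, forces in N, time in s.
With the tool pointing down it reaches from about 0.25 to 0.725 m from the base axis. Payload 9.7 kg.
Tool frame: the origin (TCP) lies midway between the tips of the shut fingers; the grasp point (between the pads) lies 19 mm behind it; z points along the fingers, y is the line along which they close (so a half turn about z gives the same grasp; the last joint's range is limited). The gripper opens to 85 mm and grips with 20 to 120 N. Pads are 22 mm wide; open, the fingers measure 114 mm over their backs; the gripper's body (76 mm by 85 mm) begins 54 mm behind the grasp point. The pads swing forward as they close: fully open they stand 13 mm farther back than shut.
Start: joints at [68.87, 4.979, 10.078, 95.1, 0, 90], TCP at [0.198, 0.513, 0.231] pointing down, gripper open.
Joint ranges: [-179.16, 179.16], [-48.56, 103.87], [-65.8, 70.77], [-126.05, 130.52], [-82.76, 87.17], [-180, 180]. Speed limits (degrees/s): [127.2, 127.2, 147.25, 180, 180, 180].

### API

Orientations are given as [roll, pitch, yaw] about the fixed x, y, z axes, in that order (R = Rz(yaw) Ry(pitch) Rx(roll)).
In Python, from workcell import * gives the robot as it stands.
- The arm moves only by the tool servo_tool, never from a script. Its argument "moves" is a list of rows, each a list of 4 numbers: the shift along the world's x, y, z in a scale on which 1.0 is 60 cm, then the turn about the world's z in parts of the range, where 1.0 means 2 rad. A call has 1 to 20 rows; each row is the pose to reach, as a shift and turn from the pose commanded when the call began; what a row does not reach only later rows make up. A row lasts 1/12 s, in which the tool goes at most 41.7 mm and 7.16 degrees, less where a joint would pass 70% of its speed; a pose out of reach is approached as far as the arm can. A call with a gripper value outside its range is refused whole. "claw" is the closure, from 0 (fully open) to 1 (shut), set as the call begins (left out, the last holds). The fingers move at their own pace and stop on an object; "force" is the grip in N (left out, the last holds). Time passes only in rows, so rows that repeat a pose let the fingers close. It gives the time, the measured TCP pose, the force, the opening and the grip force at its end, in the units of the state.
- get_obs(): the state, without advancing time (a new reading comes with each control period).
- camera(name): name is "side" or "top" or "wrist"; returns the picture (420x560x3 uint8, red, green, blue); there is no depth.
- get_calibration(name): a dict with "fx", "fy", "cx", "cy" (pixels), "rvec" (rotation vector, rad) and "tvec" (3), from world to camera coordinates, as OpenCV has them; the wrist camera has in their place "tool_from_camera" (4x4, takes a point from camera to tool coordinates, whose origin is the TCP and whose axes are the flange's). Camera axes: x right, y down, z forward; pixel columns grow to the right and rows downward; lengths in m; the calibration is good to about 2 mm. The wrist camera is an equidistant fisheye: a pixel r from the principal point sees the ray r / f radians off the axis. A picture is of the moment at which its call begins: read the wrist's pose just before it. get_calibration takes no time and is no camera call.
- job_done(): hands the job in; it is judged then, once.
The state is a dict: "time": time; "q": joint angles; "qd": joint speeds; "joint_efforts": joint torques, N m; "ee_pos": TCP position; "tcp_rot": TCP orientation; "wrist_force": force on the tool from outside, world axes, zero at the start; "torque": the same for the moment, N m; "opening": finger opening in m; "grasp_force": force on a finger pad.
Only numpy, scipy, OpenCV 4.12 (cv2) and the standard library are available. Lean on these libraries where they do the work, as an engineer would, in place of code of your own. Each camera call takes 0.05 s, during which the arm holds its last target. There are 200 camera calls.

### The job

Restock the pastry display: take the four pastries off the wooden board and put each into the tray that already holds one of its kind, the croissant with the croissant, the chocolate roll with the chocolate roll, and both round buns with the round bun. Set each down gently, right way up and flat on the tray's floor beside what is there, the croissant and the chocolate roll lying the same way as their neighbour. Do not drop a pastry, and leave those already on display where they lie.

Things in the scene. Friction and masses are not known exactly. Their poses are not given: they have to be found in the camera images.
- croissant: brown ridged crescent, 104 mm long, in the middle 47 wide and 47 high, thinner at the tips, which bend a little to -y; flat underside, about 40 g, rigid. Origin: underside at mid-length; x along it, z up. To be moved: starts on the fixed wooden board (140 x 460 mm, top 15 mm above the counter) before the trays, in a row of four, any order, turned any way, centres about 115 mm apart
- chocroll: brown rectangular roll, rounded edges, dark chocolate showing at both ends; 76 mm long (x), 50 wide (y), 33 high, about 40 g, rigid. Origin: centre of the underside; z up. To be moved: starts on the fixed wooden board (140 x 460 mm, top 15 mm above the counter) before the trays, in a row of four, any order, turned any way, centres about 115 mm apart
- bun_1: round domed brown bun, white sugar bits on top, 54 mm across (widest 8 to 21 mm up), 40 high, about 40 g, rigid. Origin: centre of the underside; z up. To be moved: starts on the fixed wooden board (140 x 460 mm, top 15 mm above the counter) before the trays, in a row of four, any order, turned any way, centres about 115 mm apart. The two buns are alike
- bun_2: round domed brown bun, white sugar bits on top, 54 mm across (widest 8 to 21 mm up), 40 high, about 40 g, rigid. Origin: centre of the underside; z up. To be moved: starts on the fixed wooden board (140 x 460 mm, top 15 mm above the counter) before the trays, in a row of four, any order, turned any way, centres about 115 mm apart. The two buns are alike
- tray_croissant: fixed shallow aluminium tray with a croissant lying in it, 60 to 76 mm from its centre towards -y; the rest is free. All three alike, side by side beyond the board, in any order: 170 x 220 mm outside, 160 (x) x 210 (y) inside, floor 3 mm thick, rim 14 mm high. Origin: centre of the underside, on the counter; x roughly away from the robot, y to its left, z up
- tray_chocroll: fixed shallow aluminium tray with a chocolate roll lying in it, 60 to 76 mm from its centre towards -y; the rest is free. All three alike, side by side beyond the board, in any order: 170 x 220 mm outside, 160 (x) x 210 (y) inside, floor 3 mm thick, rim 14 mm high. Origin: centre of the underside, on the counter; x roughly away from the robot, y to its left, z up
- tray_bun: fixed shallow aluminium tray with a round bun lying in it, 60 to 76 mm from its centre towards -y; the rest is free. All three alike, side by side beyond the board, in any order: 170 x 220 mm outside, 160 (x) x 210 (y) inside, floor 3 mm thick, rim 14 mm high. Origin: centre of the underside, on the counter; x roughly away from the robot, y to its left, z up
- display_croissant: brown ridged crescent, 104 mm long, in the middle 47 wide and 47 high, thinner at the tips, which bend a little to -y; flat underside, about 40 g, rigid. Origin: underside at mid-length; x along it, z up. It already lies on the floor of its tray and stays there; its length runs roughly along the tray's x
- display_chocroll: brown rectangular roll, rounded edges, dark chocolate showing at both ends; 76 mm long (x), 50 wide (y), 33 high, about 40 g, rigid. Origin: centre of the underside; z up. It already lies on the floor of its tray and stays there; its length runs roughly along the tray's x
- display_bun: round domed brown bun, white sugar bits on top, 54 mm across (widest 8 to 21 mm up), 40 high, about 40 g, rigid. Origin: centre of the underside; z up. It already lies on the floor of its tray and stays there

How it is judged (in metres and radians):
At the end, for the whole second after the job is handed in: Each pastry rests in its kind's tray: origin within 60 mm (x) and 90 mm (y) of its centre, underside within 5 mm of its floor, tilt under 0.2 rad; croissant and chocolate roll within 0.4 rad of their neighbour's line, either end first. The three on display still lie flat in their trays (x of croissant in the frame of tray_croissant between -0.06 and 0.06 m and y of croissant in the frame of tray_croissant between -0.09 and 0.09 m and z of croissant in the frame of tray_croissant between -0.002 and 0.008 m and angle between each of croissant, chocroll, bun_1, bun_2, display_croissant, display_chocroll, display_bun's own z axis and vertical below 0.2 rad and linear speed of each of croissant, chocroll, bun_1, bun_2, display_croissant, display_chocroll, display_bun below 0.02 m/s and angular speed of each of croissant, chocroll, bun_1, bun_2, display_croissant, display_chocroll, display_bun below 0.3 rad/s and angle between the x axis of croissant and the x axis of display_croissant, either way round below 0.4 rad and x of chocroll in the frame of tray_chocroll between -0.06 and 0.06 m and y of chocroll in the frame of tray_chocroll between -0.09 and 0.09 m and z of chocroll in the frame of tray_chocroll between -0.002 and 0.008 m and angle between the x axis of chocroll and the x axis of display_chocroll, either way round below 0.4 rad and x of bun_1 in the frame of tray_bun between -0.06 and 0.06 m and y of bun_1 in the frame of tray_bun between -0.09 and 0.09 m and z of bun_1 in the frame of tray_bun between -0.002 and 0.008 m and x of bun_2 in the frame of tray_bun between -0.06 and 0.06 m and y of bun_2 in the frame of tray_bun between -0.09 and 0.09 m and z of bun_2 in the frame of tray_bun between -0.002 and 0.008 m and x of display_croissant in the frame of tray_croissant between -0.06 and 0.06 m and y of display_croissant in the frame of tray_croissant between -0.09 and 0.09 m and z of display_croissant in the frame of tray_croissant between -0.002 and 0.008 m and x of display_chocroll in the frame of tray_chocroll between -0.06 and 0.06 m and y of display_chocroll in the frame of tray_chocroll between -0.09 and 0.09 m and z of display_chocroll in the frame of tray_chocroll between -0.002 and 0.008 m and x of display_bun in the frame of tray_bun between -0.06 and 0.06 m and y of display_bun in the frame of tray_bun between -0.09 and 0.09 m and z of display_bun in the frame of tray_bun between -0.002 and 0.008 m); the robot touches nothing.
It fails at once if a pastry already on display is shoved more than 20 mm (distance of any of display_croissant, display_chocroll, display_bun from where it was at the start of the episode above 0.02 m).
It fails at once if a pastry is dropped or flung (faster than 0.7 m/s, a fall of 25 mm, while not held) ((linear speed of croissant above 0.7 m/s and contact force between croissant and the fingers below 0.01 N) or (linear speed of chocroll above 0.7 m/s and contact force between chocroll and the fingers below 0.01 N) or (linear speed of bun_1 above 0.7 m/s and contact force between bun_1 and the fingers below 0.01 N) or (linear speed of bun_2 above 0.7 m/s and contact force between bun_2 and the fingers below 0.01 N)).
It also fails if it takes over 112 s, if anything falls off the work surface, if the arm or the gripper's body presses on something with over 40 N, if the wrist force passes 120 N, or if a joint passes its speed limit or range.

## Working session

There is one attempt and no reset: what is moved stays moved. The work goes in short steps, Python scripts to look and compute and a tool call to move; the robot and the scene stay as the last step left them, time stands still between calls to the robot, and variables do not carry over. Pictures are saved under pics/ and viewed, at most 14 in all, crops included, and the job is handed in when it is done.

Besides the shell and the picture viewer there is one more tool, called by a JSON object that holds its "op" and its "data". servo_tool: Moves the arm, as the interface text tells. Its arguments: {"type":"object","properties":{"moves":{"type":"array","items":{"type":"array","items":{"type":"number"}}},"claw":{"type":"number"},"force":{"type":"number"}},"required":["moves"]}

```bash
mkdir -p pics
python3 - <<'E'
from workcell import *
import cv2
for n in("top","side"):
    im=camera(n); cv2.imwrite(f"pics/{n}0.png",cv2.resize(im[:,:,::-1],(800,600),interpolation=cv2.INTER_CUBIC)); c=get_calibration(n); print(c)
o=get_obs(); print(o)
E
```

```text
{'fx': 420.67931317915304, 'fy': 420.67931317915304, 'cx': 275.12523624020463, 'cy': 213.31822573436438, 'rvec': array([ 2.12908467, -2.17609343,  0.14853385]), 'tvec': array([-0.04183234,  0.54702806,  0.85620654])}
{'fx': 493.9203012592445, 'fy': 493.9203012592445, 'cx': 271.27271405380435, 'cy': 207.7160261669167, 'rvec': array([ 0.17671305, -2.89199268,  1.07879478]), 'tvec': array([0.52914144, 0.11067222, 1.05197279])}
{'time': 0.1, 'q': array([ 6.88721194e+01,  5.00829648e+00,  1.00396716e+01,  9.50962143e+01,
       -3.10684066e-03,  9.00006778e+01]), 'qd': array([-0.0831043 , -0.04646054,  0.11738217, -0.11424403,  0.08820416,
       -0.0159424 ]), 'joint_efforts': array([-1.07257889e-03, -5.21559298e+01,  4.65653551e+01,  1.59351836e-02,
        4.11170242e-05,  4.12323146e-06]), 'ee_pos': array([0.19819884, 0.51285817, 0.23065667]), 'tcp_rot': array([-1.79935161e+02,  3.10760574e-03,  1.58871445e+02]), 'wrist_force': array([-0.71953012,  0.43809432, -0.37802957]), 'torque': array([ 0.01048219,  0.04685531, -0.02943192]), 'grasp_force': 0.0, 'opening': 0.08550993719196995}
```

View pics/top0.png

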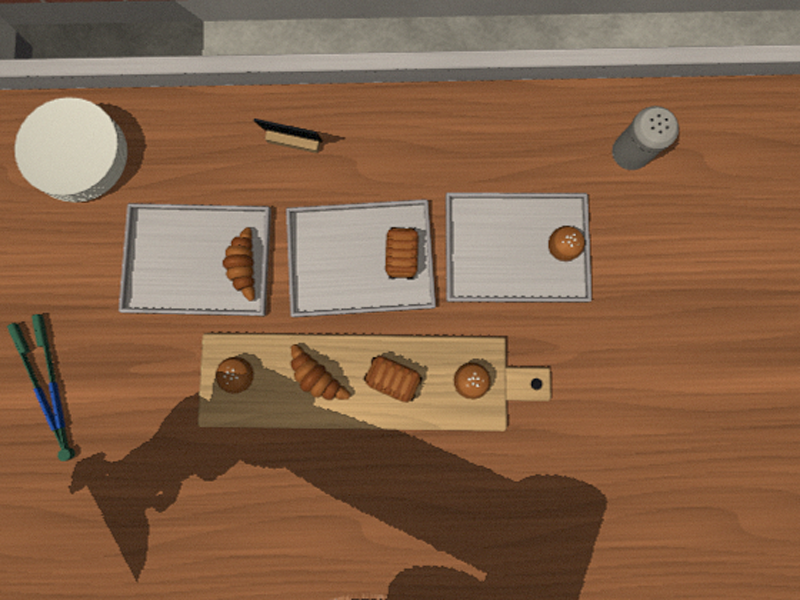

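The top view, at 1.43x, shows the board row from left to right: bun (234,375), croissant (320,374), roll (393,378), bun (472,380). The trays from left to right are croissant, roll and bun. Next I'll enlarge both areas.

```bash
python3 - <<'E'
from workcell import *
import cv2,numpy as np
im=camera("top")[:,:,::-1]
a=cv2.resize(im[230:304,140:360],None,fx=3.6,fy=3.6,interpolation=cv2.INTER_CUBIC)
b=cv2.resize(im[132:224,80:420],None,fx=2.3,fy=2.3,interpolation=cv2.INTER_CUBIC)
w=800
f=lambda x:cv2.copyMakeBorder(x,0,0,0,w-x.shape[1],cv2.BORDER_CONSTANT)
print(a.shape,b.shape)
cv2.imwrite("pics/c1.png",np.vstack([f(a),f(b)]))
E
cat > h.py <<'E'
from workcell import *
import cv2,numpy as np
def ray(n,u,v,z):
    c=get_calibration(n);R=cv2.Rodrigues(c["rvec"])[0];t=c["tvec"]
    C=-R.T@t; d=R.T@np.array([(u-c["cx"])/c["fx"],(v-c["cy"])/c["fy"],1])
    return C+d*(z-C[2])/d[2]
def proj(n,p):
    c=get_calibration(n)
    return cv2.projectPoints(np.array(p,float).reshape(-1,3),c["rvec"],c["tvec"],np.array([[c["fx"],0,c["cx"]],[0,c["fy"],c["cy"]],[0,0,1]]),None)[0][:,0]
E
```

```text
(266, 792, 3) (212, 782, 3)
```

View pics/c1.png

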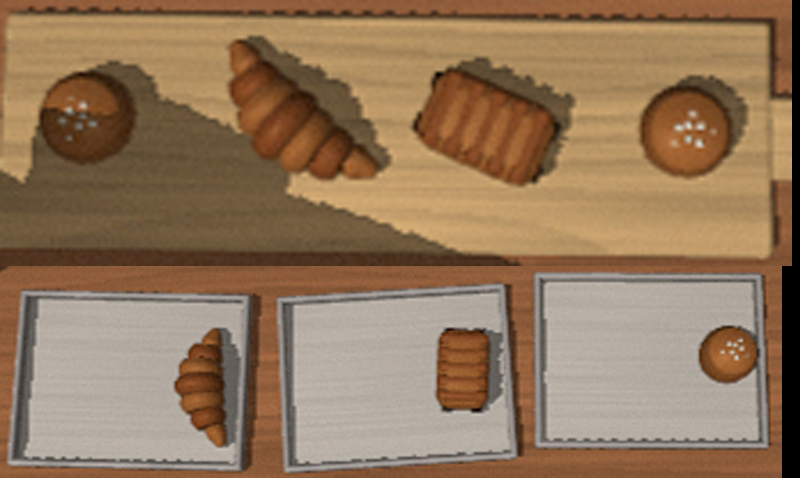

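```bash
cat > m.py <<'E'
from h import *
A=lambda p,z:ray("top",140+p[0]/3.6,230+p[1]/3.6,z)[:2]
B=lambda p,z:ray("top",80+p[0]/2.3,132+(p[1]-266)/2.3,z)[:2]
np.set_printoptions(precision=4,suppress=True)
ang=lambda a,b:np.degrees(np.arctan2(*(b-a)[::-1]))
def quad(F,ps,z):
    q=np.array([F(p,z) for p in ps]);return q,q.mean(0),np.linalg.norm(q-np.roll(q,-1,0),axis=1)
print("bunL",A((88,117),.03),np.linalg.norm(A((41,117),.03)-A((135,117),.03)),"bunR",A((686,131),.03))
a,b=A((238,47),.027),A((372,172),.027);print("cro tips",a,b,(a+b)/2,np.linalg.norm(a-b),ang(a,b)); print("mid edges",A((265,158),.035),A((318,103),.035))
q=quad(A,[(448,70),(558,118),(527,185),(416,135)],.038);print("roll",q,ang(q[0][0],q[0][1]))
for n,ps in dict(cro=[(22,292),(254,296),(243,470),(10,465)],roll=[(278,299),(504,286),(519,457),(286,470)],bun=[(535,274),(764,276),(768,446),(536,446)]).items():
    q=quad(B,ps,.014);print("tray",n,q[1:],"xaxis",ang(q[0][3]+q[0][2],q[0][0]+q[0][1]))
print("dcro",B((213,330),.015),B((220,444),.015),B((178,386),.023),B((227,386),.023))
q=quad(B,[(439,329),(489,329),(488,410),(437,409)],.025);print("droll",q[1:],ang(q[0][3]+q[0][2],q[0][0]+q[0][1]));print("dbun",B((728,354),.018))
E
python3 m.py
```

```text
bunL [0.4475 0.1815] 0.054973850286840334 bunR [ 0.4317 -0.1679]
cro tips [0.4867 0.0943] [0.412 0.016] [0.4494 0.0552] 0.10821851253184774 -133.6749308085179
mid edges [0.4215 0.0774] [0.4526 0.0464]
roll (array([[ 0.4699, -0.0297],
       [ 0.4408, -0.093 ],
       [ 0.4028, -0.074 ],
       [ 0.4328, -0.0105]]), array([ 0.4366, -0.0518]), array([0.0697, 0.0424, 0.0702, 0.0418])) -114.74574394279348
tray cro (array([0.6265, 0.2473]), array([0.2248, 0.1697, 0.2203, 0.1688])) xaxis -2.457767012169921
tray roll (array([ 0.6237, -0.0057]), array([0.2193, 0.1678, 0.2206, 0.167 ])) xaxis 2.928769963301326
tray bun (array([ 0.6355, -0.2497]), array([0.2225, 0.1669, 0.2201, 0.1689])) xaxis -2.0423826434663592
dcro [0.6734 0.1704] [0.5623 0.1626] [0.6175 0.201 ] [0.6165 0.1546]
droll (array([ 0.6276, -0.0693]), array([0.0476, 0.0783, 0.048 , 0.0774])) -2.4178259753013207
dbun [ 0.6384 -0.323 ]
```

View pics/side0.png

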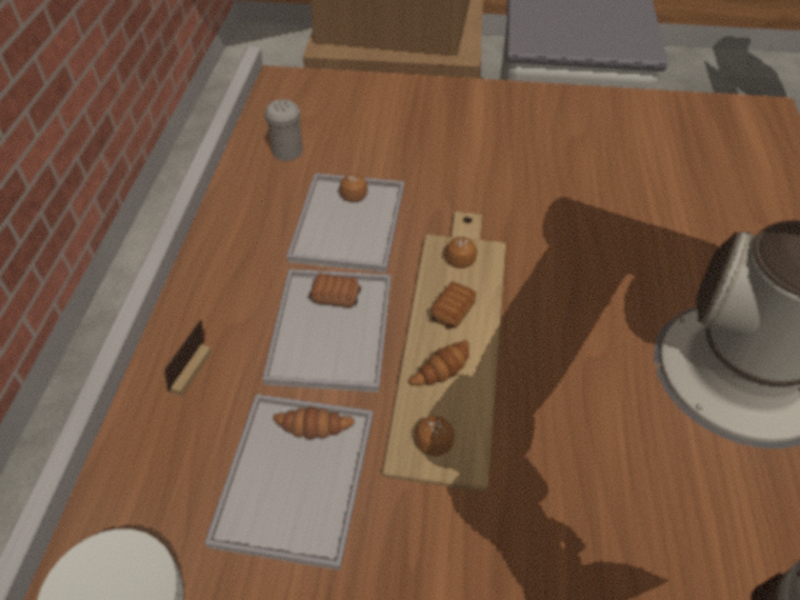

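The side view confirms that everything lies flat and in the order I read. I'll start with the left bun, closing along x: first hover above it.

Careful with the scale: shifts go in shares of 60 cm and turns go in shares of 2 rad. That gives: -33.1 cm is -0.5517, 24.9 cm is 0.415, -1.202 rad is -0.601.

{"op": "servo_tool", "data": {"moves": [[0.415,-0.5517,-0.1833,-0.601],[0.415,-0.5517,-0.1833,-0.601],[0.415,-0.5517,-0.1833,-0.601],[0.415,-0.5517,-0.1833,-0.601],[0.415,-0.5517,-0.1833,-0.601],[0.415,-0.5517,-0.1833,-0.601],[0.415,-0.5517,-0.1833,-0.601],[0.415,-0.5517,-0.1833,-0.601],[0.415,-0.5517,-0.1833,-0.601],[0.415,-0.5517,-0.1833,-0.601],[0.415,-0.5517,-0.1833,-0.601],[0.415,-0.5517,-0.1833,-0.601],[0.415,-0.5517,-0.1833,-0.601],[0.415,-0.5517,-0.1833,-0.601],[0.415,-0.5517,-0.1833,-0.601],[0.415,-0.5517,-0.1833,-0.601]], "claw": 0, "force": 20}}

```text
time: 1.48
ee_pos: [0.4469, 0.1832, 0.1217]
tcp_rot: [180.0, -0.0, 90.1]
wrist_force: [-0.3, -0.4, 0.3]
opening: 0.0853
grasp_force: 0.0
```

Run:
```python
from workcell import *
import cv2
print(get_calibration("wrist"))
o=get_obs();print(o["q"],o["ee_pos"],o["tcp_rot"])
cv2.imwrite("pics/w1.png",camera("wrist")[:,:,::-1])
```

```text
{'fx': 325.19226210127806, 'fy': 325.19226210127806, 'cx': 288.80362772707605, 'cy': 206.09234998797743, 'tool_from_camera': array([[ 5.24963032e-04, -9.54645494e-01, -2.97744362e-01,
         7.66445266e-02],
       [ 9.99999184e-01,  1.54480803e-04,  1.26782653e-03,
         3.27406578e-04],
       [-1.16432910e-03, -2.97744785e-01,  9.54644796e-01,
        -1.41150160e-01],
       [ 0.00000000e+00,  0.00000000e+00,  0.00000000e+00,
         1.00000000e+00]])}
[ 2.22816623e+01 -5.00730337e+00 -1.20141447e+01  8.29531212e+01
  8.18920433e-03  1.12155186e+02] [0.44688401 0.18315745 0.12173992] [ 1.79966007e+02 -2.26833442e-02  9.01264862e+01]
```

View pics/w1.png

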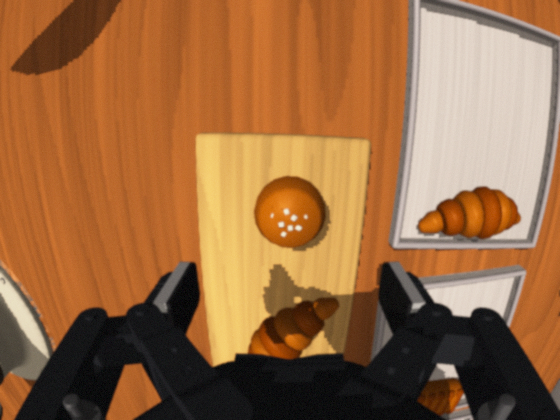

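The wrist view has the bun at (290,212) and the fingers level on both sides. I'll check that position with the fisheye model, and also the croissant tips at (262,345) and (335,305).

```bash
cat >> h.py <<'E'
from scipy.spatial.transform import Rotation as Ro
def wray(u,v,z,o=None):
    c=get_calibration("wrist");o=o or get_obs()
    d=np.array([u-c["cx"],v-c["cy"]]);r=np.hypot(*d);th=r/c["fx"]
    dc=np.array([*(np.sin(th)*d/max(r,1e-9)),np.cos(th)])
    R=Ro.from_euler("xyz",o["tcp_rot"],degrees=True).as_matrix();T=c["tool_from_camera"]
    C=R@T[:3,3]+o["ee_pos"];d=R@T[:3,:3]@dc
    return (C+d*(z-C[2])/d[2])[:2]
E
python3 -c "
from h import *
print(wray(290,212,.03),wray(262,345,.027),wray(335,305,.027))"
```

```text
[0.44850411 0.18241725] [0.42259734 0.04848393] [0.4883003  0.09547335]
```

To row units: -10.5 cm is -0.175, -10 cm is -0.1667.

{"op": "servo_tool", "data": {"moves": [[0.0017,0,-0.0667,0],[0.0017,0,-0.1167,0],[0.0017,0,-0.15,0],[0.0017,0,-0.1667,0],[0.0017,0,-0.175,0],[0.0017,0,-0.175,0],[0.0017,0,-0.175,0]]}}

```text
time: 2.12
ee_pos: [0.4489, 0.1825, 0.0175]
tcp_rot: [179.9, -0.0, 90.0]
wrist_force: [-0.0, 0.4, 0.4]
opening: 0.0855
grasp_force: 0.0
```

{"op": "servo_tool", "data": {"moves": [[0,0,0,0],[0,0,0,0],[0,0,0,0],[0,0,0,0],[0,0,0,0],[0,0,0,0],[0,0,0,0],[0,0,0,0],[0,0,0,0],[0,0,0,0]], "claw": 1, "force": 20}}

```text
time: 2.95
ee_pos: [0.4489, 0.1823, 0.0175]
tcp_rot: [179.9, -0.0, 90.0]
wrist_force: [-1.1, -0.9, 5.8]
opening: 0.0529
grasp_force: 20.4
```

To row units: -36.7 cm is -0.6117, 17.6 cm is 0.2933.

{"op": "servo_tool", "data": {"moves": [[0,0,0.0167,0],[0,0,0.05,0],[0,0,0.1,0],[0,0,0.15,0],[0.0267,-0.0567,0.15,0],[0.0533,-0.1117,0.15,0],[0.08,-0.1667,0.15,0],[0.1067,-0.2233,0.15,0],[0.1333,-0.2783,0.15,0],[0.16,-0.3333,0.15,0],[0.1867,-0.39,0.15,0],[0.2133,-0.445,0.15,0],[0.24,-0.5,0.15,0],[0.2667,-0.5567,0.15,0],[0.2867,-0.6,0.15,0],[0.2933,-0.6117,0.15,0],[0.2933,-0.6117,0.15,0],[0.2933,-0.6117,0.15,0]]}}

```text
time: 4.45
ee_pos: [0.624, -0.1848, 0.1064]
tcp_rot: [-180.0, -0.0, 90.0]
wrist_force: [0.7, 0.4, -0.6]
opening: 0.0527
grasp_force: 21.4
```

Run:
```python
from workcell import *
import cv2
o=get_obs();print(o["q"],o["ee_pos"],o["tcp_rot"],o["opening"],o["grasp_force"],o["wrist_force"])
cv2.imwrite("pics/w2.png",camera("wrist")[:,:,::-1])
```

```text
[-1.64993520e+01  1.82466066e+01  1.17014385e+01  8.34920336e+01
  1.58348649e-02  7.35362547e+01] [ 0.62401598 -0.18475213  0.10640504] [-1.79968811e+02 -2.57288911e-02  8.99643812e+01] 0.052742249386931256 21.385006438940763 [ 0.66934008  0.37992168 -0.6494192 ]
```

View pics/w2.png

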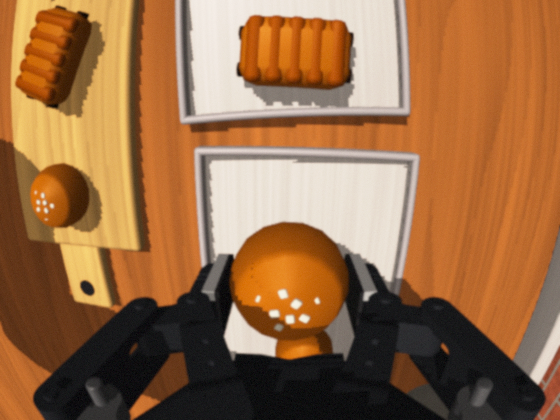

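The bun is held upright over the free part of the tray. Now I'll lower it.

To row units: -9.9 cm is -0.165, -9.8 cm is -0.1633.

{"op": "servo_tool", "data": {"moves": [[0,0,-0.0583,0],[0,0,-0.1083,0],[0,0,-0.1417,0],[0,0,-0.1533,0],[0,0,-0.1583,0],[0,0,-0.1633,0],[0,0,-0.165,0],[0,0,-0.165,0]]}}

```text
time: 5.17
ee_pos: [0.625, -0.1849, 0.0087]
tcp_rot: [179.9, 0.0, 90.0]
wrist_force: [0.0, 0.5, 0.3]
opening: 0.0526
grasp_force: 21.4
```

To row units: -0.3 cm is -0.005, -0.2 cm is -0.0033.

{"op": "servo_tool", "data": {"moves": [[0,0,-0.0017,0],[0,0,-0.0033,0],[0,0,-0.005,0],[0,0,-0.005,0]]}}

```text
time: 5.5
ee_pos: [0.6247, -0.1852, 0.0056]
tcp_rot: [179.9, 0.0, 90.0]
wrist_force: [-1.7, 0.9, 6.7]
opening: 0.0528
grasp_force: 21.9
```

To row units: -19.3 cm is -0.3217, 1.7 cm is 0.0283.

{"op": "servo_tool", "data": {"moves": [[0,0,0,0],[0,0,0,0],[0,0,0,0],[0,0,0,0],[0,0,0,0],[0,0,0,0],[0,0,0.0333,0],[0,0,0.0833,0],[0,0,0.1333,0],[-0.05,0.005,0.1667,0],[-0.1167,0.0117,0.1667,0],[-0.1833,0.0167,0.1667,0],[-0.25,0.0233,0.1667,0],[-0.3,0.0283,0.1667,0],[-0.3217,0.0283,0.1667,0],[-0.3217,0.0283,0.1667,0],[-0.3217,0.0283,0.1667,0],[-0.3217,0.0283,0.1667,0]], "claw": 0}}

```text
time: 7.0
ee_pos: [0.4322, -0.1682, 0.1045]
tcp_rot: [179.9, 0.0, 90.0]
wrist_force: [1.0, -0.0, 0.0]
opening: 0.0855
grasp_force: 0.0
```

Run:
```python
from workcell import *
import cv2
o=get_obs();print(o["q"],o["ee_pos"],o["tcp_rot"],o["opening"])
cv2.imwrite("pics/w3.png",camera("wrist")[:,:,::-1])
```

```text
[-2.12617126e+01 -7.51357380e+00 -1.62031803e+01  8.12543991e+01
  5.18857650e-03  6.87353631e+01] [ 0.43222693 -0.16815789  0.10449772] [1.79945936e+02 1.54724979e-02 9.00029195e+01] 0.08547599907113583
```

View pics/w3.png

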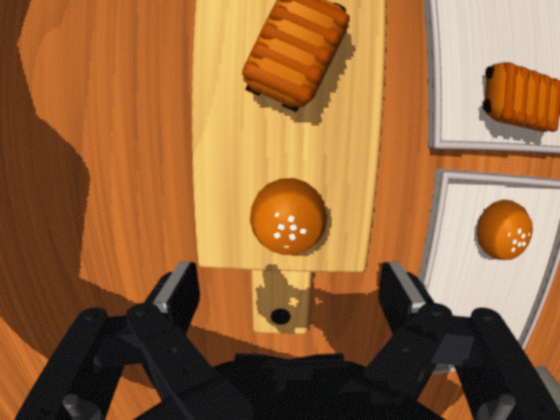

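The placed bun sits upright at (505,230). The right bun is centred at (289,217), so I'll grasp it.

To row units: -8.8 cm is -0.1467, -8.5 cm is -0.1417.

{"op": "servo_tool", "data": {"moves": [[0,0,-0.0583,0],[0,0,-0.1083,0],[0,0,-0.1333,0],[0,0,-0.1417,0],[0,0,-0.1467,0],[0,0,-0.1467,0],[0,0,-0.1467,0]]}}

```text
time: 7.63
ee_pos: [0.4322, -0.1683, 0.0173]
tcp_rot: [179.9, 0.0, 90.0]
wrist_force: [0.2, 1.0, 0.6]
opening: 0.0854
grasp_force: 0.0
```

{"op": "servo_tool", "data": {"moves": [[0,0,0,0],[0,0,0,0],[0,0,0,0],[0,0,0,0],[0,0,0,0],[0,0,0,0],[0,0,0,0],[0,0,0,0],[0,0,0,0],[0,0,0,0]], "claw": 1}}

```text
time: 8.47
ee_pos: [0.4318, -0.1682, 0.0174]
tcp_rot: [179.9, 0.0, 90.0]
wrist_force: [-0.7, 1.4, 5.3]
opening: 0.0531
grasp_force: 20.4
```

To row units: 19.3 cm is 0.3217, 18.5 cm is 0.3083.

{"op": "servo_tool", "data": {"moves": [[0,0,0.0167,0],[0,0,0.05,0],[0,0,0.1,0],[0,0,0.15,0],[0.05,-0.0217,0.15,0],[0.1,-0.0433,0.15,0],[0.1583,-0.07,0.15,0],[0.2167,-0.0967,0.15,0],[0.275,-0.1217,0.15,0],[0.3083,-0.1383,0.15,0],[0.3217,-0.1433,0.15,0],[0.3217,-0.1433,0.15,0],[0.3217,-0.1433,0.15,0],[0.3217,-0.1433,0.15,0]]}}

```text
time: 9.63
ee_pos: [0.6237, -0.2537, 0.1067]
tcp_rot: [-180.0, -0.0, 90.0]
wrist_force: [0.4, -0.3, -0.6]
opening: 0.0531
grasp_force: 21.4
```

To row units: -10.1 cm is -0.1683, -10 cm is -0.1667.

{"op": "servo_tool", "data": {"moves": [[0,0,-0.0583,0],[0,0,-0.1083,0],[0,0,-0.1417,0],[0,0,-0.1533,0],[0,0,-0.1583,0],[0,0,-0.1617,0],[0,0,-0.165,0],[0,0,-0.1667,0],[0,0,-0.1683,0],[0,0,-0.1683,0]]}}

```text
time: 10.47
ee_pos: [0.6246, -0.2541, 0.0059]
tcp_rot: [179.9, 0.0, 90.0]
wrist_force: [0.2, -0.7, -0.3]
opening: 0.0529
grasp_force: 21.4
```

To row units: -0.1 cm is -0.0017.

{"op": "servo_tool", "data": {"moves": [[0,0,-0.0017,0],[0,0,-0.0017,0]]}}

```text
time: 10.63
ee_pos: [0.6246, -0.2541, 0.0054]
tcp_rot: [179.9, 0.0, 90.0]
wrist_force: [-1.9, 1.2, 5.6]
opening: 0.0532
grasp_force: 21.8
```

To row units: 20.2 cm is 0.3367, -18.8 cm is -0.3133, -0.43 rad is -0.215.

{"op": "servo_tool", "data": {"moves": [[0,0,0,0],[0,0,0,0],[0,0,0,0],[0,0,0,0],[0,0,0,0],[0,0,0,0],[0,0,0.0333,0],[0,0,0.0833,0],[0,0,0.1333,0],[-0.0333,0.0333,0.1667,-0.05],[-0.0833,0.0833,0.1667,-0.1],[-0.1333,0.1333,0.1667,-0.15],[-0.1833,0.1833,0.1667,-0.215],[-0.2333,0.2333,0.1667,-0.215],[-0.2833,0.3,0.1667,-0.215],[-0.3133,0.3367,0.1667,-0.215],[-0.3133,0.3367,0.1667,-0.215],[-0.3133,0.3367,0.1667,-0.215],[-0.3133,0.3367,0.1667,-0.215]], "claw": 0}}

```text
time: 12.22
ee_pos: [0.4368, -0.0521, 0.1048]
tcp_rot: [179.9, -0.0, 65.4]
wrist_force: [0.0, -0.4, -0.3]
opening: 0.0856
grasp_force: 0.0
```

Run:
```python
from workcell import *
import cv2
o=get_obs();print(o["q"],o["ee_pos"],o["tcp_rot"],o["opening"])
cv2.imwrite("pics/w4.png",camera("wrist")[:,:,::-1])
```

```text
[-6.79054461e+00 -1.08888187e+01 -1.91126628e+01  8.16882820e+01
 -1.13550289e-02  1.07807571e+02] [ 0.436836   -0.05207331  0.10475606] [ 1.79912864e+02 -1.60626831e-02  6.54018883e+01] 0.08557035895747538
```

View pics/w4.png

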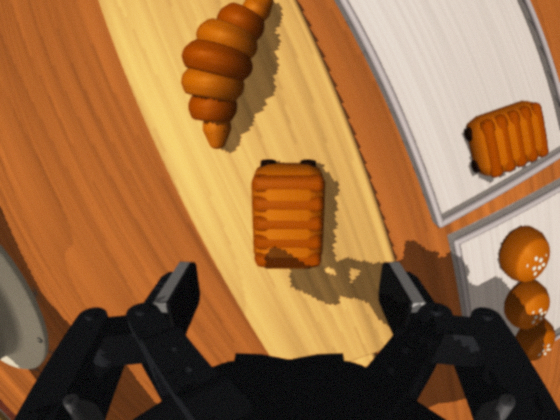

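The roll is square to the fingers and centred at (288,214). The buns look upright in their tray. I'll grasp the roll.

To row units: -8.9 cm is -0.1483, -8.6 cm is -0.1433.

{"op": "servo_tool", "data": {"moves": [[0,0,-0.0583,0],[0,0,-0.1083,0],[0,0,-0.1333,0],[0,0,-0.1433,0],[0,0,-0.1483,0],[0,0,-0.1483,0],[0,0,-0.1483,0]]}}

```text
time: 12.85
ee_pos: [0.4372, -0.0524, 0.0163]
tcp_rot: [179.9, -0.0, 65.3]
wrist_force: [-0.6, 0.4, 0.2]
opening: 0.0851
grasp_force: 0.0
```

{"op": "servo_tool", "data": {"moves": [[0,0,0,0],[0,0,0,0],[0,0,0,0],[0,0,0,0],[0,0,0,0],[0,0,0,0],[0,0,0,0],[0,0,0,0],[0,0,0,0],[0,0,0,0]], "claw": 1}}

```text
time: 13.68
ee_pos: [0.4368, -0.052, 0.016]
tcp_rot: [179.9, -0.0, 65.4]
wrist_force: [-0.1, 0.6, 5.6]
opening: 0.0496
grasp_force: 21.9
```

To row units: 18.8 cm is 0.3133, 17 cm is 0.2833, 1.98 rad is 0.99.

{"op": "servo_tool", "data": {"moves": [[0,0,0.0167,0],[0,0,0.05,0],[0,0,0.1,0.05],[0,0,0.15,0.1],[0.0167,0.0083,0.15,0.16],[0.05,0.02,0.15,0.22],[0.0833,0.0333,0.15,0.28],[0.1167,0.05,0.15,0.34],[0.15,0.0667,0.15,0.4],[0.1833,0.0833,0.15,0.46],[0.2167,0.1,0.15,0.52],[0.25,0.1167,0.15,0.58],[0.2833,0.13,0.15,0.64],[0.3133,0.1367,0.15,0.7],[0.3133,0.1367,0.15,0.76],[0.3133,0.1367,0.15,0.82],[0.3133,0.1367,0.15,0.88],[0.3133,0.1367,0.15,0.94],[0.3133,0.1367,0.15,0.98],[0.3133,0.1367,0.15,0.99]]}}

```text
time: 15.35
ee_pos: [0.6241, 0.0301, 0.1055]
tcp_rot: [-180.0, -0.0, 179.0]
wrist_force: [0.1, 0.1, -0.1]
opening: 0.0496
grasp_force: 21.2
```

To row units: -9.7 cm is -0.1617, -9.6 cm is -0.16.

{"op": "servo_tool", "data": {"moves": [[0,0,-0.0583,0],[0,0,-0.1083,0],[0,0,-0.1417,0],[0,0,-0.1533,0],[0,0,-0.1567,0],[0,0,-0.16,0],[0,0,-0.1617,0],[0,0,-0.1617,0]]}}

```text
time: 16.02
ee_pos: [0.6251, 0.0301, 0.0098]
tcp_rot: [180.0, 0.1, 178.8]
wrist_force: [-0.6, -0.7, -0.9]
opening: 0.0499
grasp_force: 21.3
```

Contact should come near z = 0.004.

{"op": "servo_tool", "data": {"moves": [[0,0,-0.0025,0],[0,0,-0.005,0],[0,0,-0.0067,0],[0,0,-0.0083,0],[0,0,-0.0092,0],[0,0,-0.0092,0]]}}

```text
time: 16.52
ee_pos: [0.6245, 0.03, 0.0041]
tcp_rot: [180.0, 0.1, 178.8]
wrist_force: [-3.4, -0.1, 8.0]
opening: 0.0497
grasp_force: 22.3
```

To row units: -18.5 cm is -0.3083, 3.4 cm is 0.0567, 0.83 rad is 0.415.

{"op": "servo_tool", "data": {"moves": [[0,0,0,0],[0,0,0,0],[0,0,0,0],[0,0,0,0],[0,0,0,0],[0,0,0,0],[0,0,0.0333,0],[0,0,0.0833,0],[0,0,0.1333,0.05],[-0.05,0.01,0.1833,0.1],[-0.1167,0.0217,0.1833,0.15],[-0.1833,0.0333,0.1833,0.21],[-0.25,0.045,0.1833,0.27],[-0.3083,0.0567,0.1833,0.33],[-0.3083,0.0567,0.1833,0.39],[-0.3083,0.0567,0.1833,0.415],[-0.3083,0.0567,0.1833,0.415],[-0.3083,0.0567,0.1833,0.415]], "claw": 0}}

```text
time: 18.02
ee_pos: [0.4394, 0.064, 0.113]
tcp_rot: [-180.0, 0.0, -133.8]
wrist_force: [0.3, 0.6, -0.7]
opening: 0.0852
grasp_force: 0.0
```

Run:
```python
from workcell import *
import cv2
o=get_obs();print(o["q"],o["ee_pos"],o["tcp_rot"],o["opening"])
cv2.imwrite("pics/w5.png",camera("wrist")[:,:,::-1])
```

```text
[ 8.29322467e+00 -1.03327319e+01 -1.77319487e+01  8.25707754e+01
  1.50475363e-04 -3.79542740e+01] [0.43935975 0.06404335 0.11297445] [-1.79981663e+02  2.37537260e-02 -1.33752497e+02] 0.0851626350102634
```

View pics/w5.png

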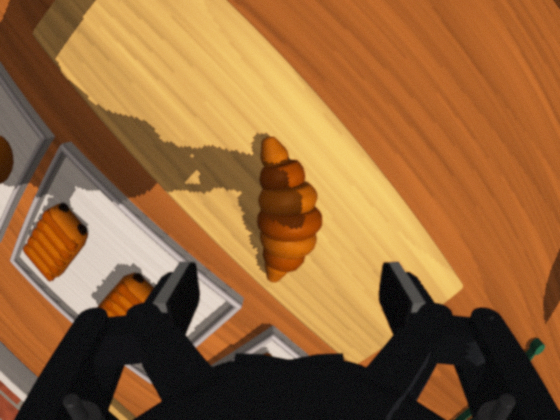

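The croissant is centred between the fingers, with its body at (290,218) and its tips at (270,140) and (277,278). I'll grasp it.

To row units: -9.5 cm is -0.1583, -9.2 cm is -0.1533.

{"op": "servo_tool", "data": {"moves": [[0,0,-0.0583,0],[0,0,-0.1083,0],[0,0,-0.1417,0],[0,0,-0.1533,0],[0,0,-0.1583,0],[0,0,-0.1583,0],[0,0,-0.1583,0]]}}

```text
time: 18.65
ee_pos: [0.4401, 0.0641, 0.019]
tcp_rot: [-180.0, 0.1, -133.7]
wrist_force: [0.2, 0.0, 0.6]
opening: 0.0852
grasp_force: 0.0
```

{"op": "servo_tool", "data": {"moves": [[0,0,0,0],[0,0,0,0],[0,0,0,0],[0,0,0,0],[0,0,0,0],[0,0,0,0],[0,0,0,0],[0,0,0,0],[0,0,0,0],[0,0,0,0]], "claw": 1}}

```text
time: 19.48
ee_pos: [0.4398, 0.0641, 0.0188]
tcp_rot: [-179.9, 0.1, -133.6]
wrist_force: [-0.6, -0.6, 5.8]
opening: 0.0452
grasp_force: 19.7
```

To row units: 3 cm is 0.05, 2 cm is 0.0333.

{"op": "servo_tool", "data": {"moves": [[0,0,0.0167,0],[0,0,0.0333,0],[0,0,0.05,0],[0,0,0.05,0]]}}

```text
time: 19.82
ee_pos: [0.4406, 0.0642, 0.0506]
tcp_rot: [-179.9, 0.2, -133.6]
wrist_force: [0.3, -0.1, 0.6]
opening: 0.0453
grasp_force: 20.5
```

Run:
```python
from workcell import *
import cv2
cv2.imwrite("pics/w6.png",camera("wrist")[:,:,::-1])
```

```text
(no output)
```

View pics/w6.png

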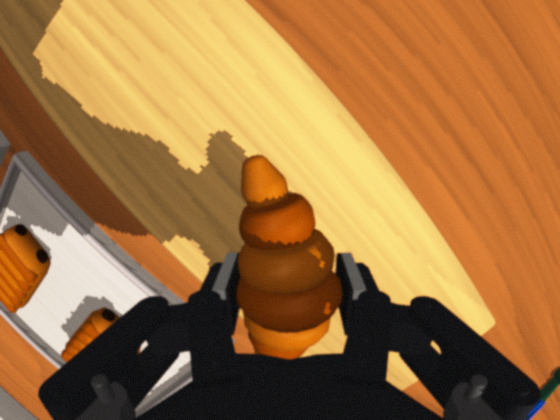

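The croissant is held level. Carrying it to the tray with a turn of -0.77 rad.

To row units: 21.8 cm is 0.3633, 18.1 cm is 0.3017, -0.77 rad is -0.385.

{"op": "servo_tool", "data": {"moves": [[0,0,0.05,0],[0,0,0.1,0],[0.025,0.0333,0.1,-0.05],[0.055,0.0667,0.1,-0.1],[0.0833,0.1,0.1,-0.15],[0.1117,0.1333,0.1,-0.2],[0.14,0.1667,0.1,-0.25],[0.1667,0.2,0.1,-0.3],[0.195,0.2333,0.1,-0.35],[0.2233,0.2667,0.1,-0.385],[0.25,0.3,0.1,-0.385],[0.2783,0.3333,0.1,-0.385],[0.2967,0.3567,0.1,-0.385],[0.3017,0.3633,0.1,-0.385],[0.3017,0.3633,0.1,-0.385],[0.3017,0.3633,0.1,-0.385]]}}

```text
time: 21.2
ee_pos: [0.6198, 0.2815, 0.1073]
tcp_rot: [-180.0, -0.1, -177.7]
wrist_force: [-1.0, -0.6, -0.4]
opening: 0.0452
grasp_force: 20.9
```

To row units: -9.7 cm is -0.1617, -9.5 cm is -0.1583.

{"op": "servo_tool", "data": {"moves": [[0,0,-0.0583,0],[0,0,-0.1083,0],[0,0,-0.1417,0],[0,0,-0.1533,0],[0,0,-0.1583,0],[0,0,-0.1617,0],[0,0,-0.1617,0],[0,0,-0.1617,0]]}}

```text
time: 21.87
ee_pos: [0.621, 0.2822, 0.0126]
tcp_rot: [179.9, 0.1, -177.8]
wrist_force: [0.6, -0.5, -0.7]
opening: 0.0451
grasp_force: 20.9
```

Floor contact is expected near z = 0.007.

To row units: -0.56 cm is -0.0093, -0.5 cm is -0.0083.

{"op": "servo_tool", "data": {"moves": [[0,0,-0.0025,0],[0,0,-0.005,0],[0,0,-0.0067,0],[0,0,-0.0083,0],[0,0,-0.0093,0],[0,0,-0.0093,0]]}}

```text
time: 22.37
ee_pos: [0.6205, 0.2822, 0.0068]
tcp_rot: [180.0, 0.1, -177.7]
wrist_force: [-4.8, -1.6, 9.4]
opening: 0.0454
grasp_force: 21.3
```

To row units: -30 cm is -0.5, -28 cm is -0.4667.

{"op": "servo_tool", "data": {"moves": [[0,0,0,0],[0,0,0,0],[0,0,0,0],[0,0,0,0],[0,0,0,0],[0,0,0,0],[0,0,0.0333,0],[0,0,0.0833,0],[0,0,0.1333,0],[-0.0667,0,0.1833,0],[-0.1333,0,0.2333,0],[-0.2,0,0.2833,0],[-0.2667,0,0.3333,0],[-0.3333,0,0.3333,0],[-0.4,0,0.3333,0],[-0.4667,0,0.3333,0],[-0.5,0,0.3333,0],[-0.5,0,0.3333,0]], "claw": 0}}

```text
time: 23.87
ee_pos: [0.3156, 0.2815, 0.2066]
tcp_rot: [179.9, 0.0, -177.6]
wrist_force: [0.4, -0.1, 0.0]
opening: 0.0852
grasp_force: 0.0
```

Run:
```python
from workcell import *
import cv2,numpy as np
a=camera("top")[110:250,60:440,::-1];b=camera("side")[110:400,130:370,::-1]
a=cv2.resize(a,(800,295));b=cv2.resize(cv2.rotate(b,cv2.ROTATE_90_CLOCKWISE),(363,300));b=cv2.copyMakeBorder(b,0,0,0,437,cv2.BORDER_CONSTANT)
cv2.imwrite("pics/f.png",np.vstack([a,b]))
o=get_obs();print(o["qd"],o["ee_pos"])
```

```text
[-1.93906267  3.15645266  1.7226658  -0.99182768 -0.3799269  -0.88688102] [0.31940174 0.28229903 0.20604606]
```

View pics/f.png

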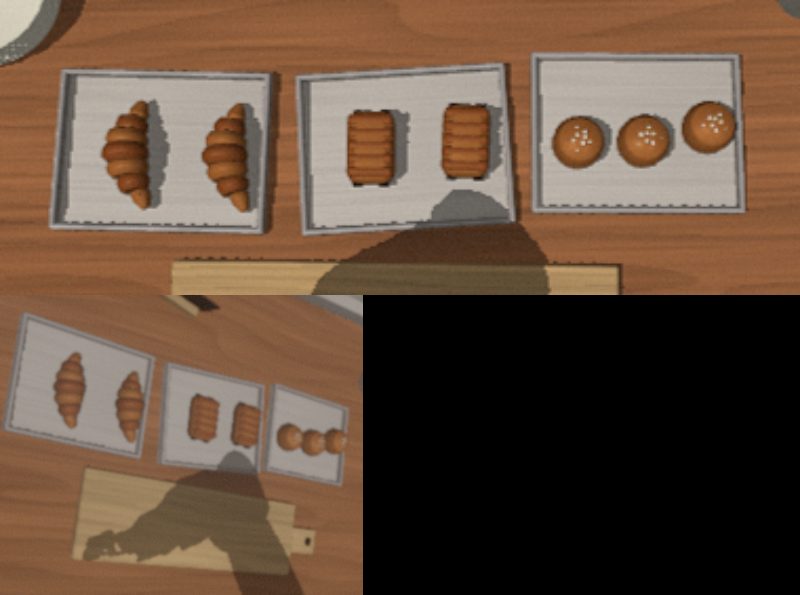

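All four pastries lie flat beside their neighbours: croissants at (127,155) and (228,157), rolls at (370,148) and (465,142), buns at (578,141), (643,140) and (709,127). I'm handing the job in.

```bash
python3 -c "
from workcell import *
print(job_done())"
```

```text
the job is handed in; nothing more can be done
None
```

All four pastries now lie flat in their matching trays beside their neighbours, and the job is handed in at about 24 s of the 112 s allowed; the hand-in gave no verdict.

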